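# Close and fasten the pencil box

### The arm

A 6-joint arm with a two-finger parallel gripper is mounted at the origin on a cart in front of the work surface, level with it; the furniture and walls round the work are solid. World frame = base frame: x ahead of the robot, y to its left, z up, the work surface at z = 0. Lengths are in m, angles in rad, forces in N, time in s.
With the tool pointing down it reaches from about 0.375 to 0.9 m from the base axis. Payload 3.1 kg.
Tool frame: the origin (TCP) lies midway between the tips of the shut fingers; the grasp point (between the pads) lies grip_point_offset behind it (grip_point_offset is the distance from the TCP to the grasp point, in m); y points along the fingers, z is the direction in which the jaws open and shut, and the axes are right-handed (so a half turn about y gives the same grasp; the last joint's range is limited). The gripper opens to 87 mm and grips with 3 to 60 N. Pads are 19 mm wide; open, the fingers measure 117 mm over their backs; the gripper's body (75 mm by 190 mm) begins 51 mm behind the grasp point.
Start: joints at [-1.363, 0.527, 1.433, -0, 1.181, -0.178], TCP at [0.236, -0.579, 0.203] pointing down, gripper open.
Joint ranges: [-3.08, 3.08], [-0.75, 2.2], [0.22, 2.44], [-1.43, 4.57], [0, 2.65], [-2.85, 2.85]. Speed limits (rad/s): [2.79, 2.79, 3.14, 3.14, 3.14, 3.14].

### API

Orientations are given as a unit quaternion [x, y, z, w].
In Python, from rig import * gives the robot as it stands.
- The arm moves only by the tool jog_arm, never from a script. Its argument "increments" is a list that holds one entry, the list of rows, each a list of 7 numbers: the turn, a rotation vector about the world's x, y, z in degrees, then the shift along the world's x, y, z in m, then the closure, from -1 (fully open) to 1 (shut), so that 0 is half open. In form: [[[rx, ry, rz, x, y, z, jaw], ...]]. A call has 1 to 8 rows; each row is the pose to reach, as a shift and turn from the pose measured when the call began; what a row does not reach only later rows make up. A row lasts 1/10 s, in which the tool goes at most 50 mm and 8.59 degrees, less where a joint would pass 70% of its speed; a pose out of reach is approached as far as the arm can. A call with a gripper value outside its range is refused whole. The fingers move at their own pace and stop on an object; "squeeze" is the grip in N (left out, the last holds). Time passes only in rows, so rows that repeat a pose let the fingers close. It gives the time, the measured TCP pose, the force and the opening at its end, in the units of the state.
- get_obs(): the state, without advancing time (a new reading comes with each control period).
- camera(name): name is "scene" or "top" or "wrist"; returns the picture (480x640x3 uint8, red, green, blue); there is no depth.
- camera_info(name): a dict with "K" (3x3 intrinsics, pixels), "R" (3x3) and "t" (3): a world point X has camera coordinates R X + t. Camera axes: x right, y down, z forward; pixel columns grow to the right and rows downward; lengths in m; the calibration is good to about 2 mm. A picture is of the moment at which its call begins: read the wrist's pose just before it. camera_info takes no time and is no camera call; for the wrist camera it gives the pose at the moment of the call.
- hand_in(): hands the job in, once; it reports no verdict.
The state is a dict: "time": time; "q": joint angles; "joint_velocities": joint speeds; "joint_torque": joint torques, N m; "position": TCP position; "tool_rot": TCP orientation; "ft_force": force on the tool from outside, world axes, zero at the start; "moment": the same for the moment, N m; "grip_width": finger opening in m.
Only numpy, scipy, OpenCV 4.12 (cv2) and the standard library are available. Lean on these libraries where they do the work, as an engineer would, in place of code of your own. Each camera call takes 0.05 s, during which the arm holds its last target.

### The job

The long wooden pencil box has been left with its sliding lid partly open: with the fingertips, push the lid fully home (the raised rail on top is there to push against), and only then swing the small wooden turn button on the box's side wall all the way round behind the rail, so that it lies straight across the lid and locks it. Do not pick anything up; leave the box standing where it is, with its contents in it, and the things around it undisturbed.

Things in the scene. Friction and masses are not known exactly. Their poses are not given: they have to be found in the camera images.
- pencil_box: Loose, heavy (about 1.4 kg with lid) box of light wood, 240 (its x) x 120 (its y) x 56 mm high; origin at the centre of its underside, z up. Its low end, over which the lid slides out, faces its -x. The side walls are 14 mm thick with tops 56 mm up; the lid runs in grooves between them. It slides on the table if pushed with more than about 8 N.
- slide_lid (a joint): Opening of the sliding lid in m: 0 is fully home (end stop), growing as the lid slides towards the box's -x; at most 0.13. Moves with about 1.5 N of friction and stays where it is left. The lid is a flat board 230 x 100 x 6 mm whose top is 52 mm above the box's underside.
- lid_rail (a point): Centre of the rail's rear face (the one looking to the box's -x, to be pushed towards +x). The rail is a bar fixed upright across the lid, 60 mm long (along the box's y), 10 mm thick, rising from the lid's top (52 mm) to 74 mm above the box's underside; the point is 63 mm up, and with the lid home it lies at x = -50 mm, y = 0 in the box's frame.
- turn_button (a joint): Angle of the turn button in rad, growing anticlockwise seen from above. 0: it lies along the box's left (+y) side wall, pointing to the box's -x; 1.57 (end stop): it lies straight across the lid, pointing to the box's -y, just behind the rail of the closed lid. Turns with about 0.03 N m of friction and stays where it is left.
- button_pivot (a point): Point on the vertical axis of the turn button, at half the button's height; at x = -58, y = +53, z = 64.5 mm in the box's frame. Its axes turn with the button, which points along its -x. The button is a dark wooden bar reaching 50 mm from the axis, 12 mm wide, from 57 to 72 mm above the box's underside.
- button_tip (a point): Middle of the free end face of the turn button, 50 mm from its axis, at half its height.
- pencil_0: Red pencil, 8 x 150 mm, lying in the box on its 6 mm thick floor; origin at the middle of its underside.
- pencil_1: Green pencil, 8 x 162 mm, lying in the box; origin at the middle of its underside.
- marker_1: Purple marker pen, 16 x 139 mm, lying in the box; origin at the middle of its underside.
- rubber_stamp: Wooden hand stamp, 30 x 42 x 60 mm high, standing on the table to the left of the box's far half; origin at the centre of its underside.
- glue_stick: Glue stick, 24 x 96 mm, lying on the table to the right of the box; origin at the centre of its underside.
- tube_white: Paint tube, 41 x 134 x 32 mm, lying on the table to the right of the box's far half; origin at the centre of its underside.

How it is judged:
On the way, in this order (a step that is already met when the one before it is completed fails the run):
1. the lid is pushed fully home (within 4 mm) while the turn button is still out of its way (value of joint slide_lid below 0.004 m and value of joint turn_button below 0.5 rad), for 0.2 s.
2. the turn button lies across the lid (within 0.17 rad of its end stop), the lid still home (value of joint slide_lid below 0.004 m and value of joint turn_button above 1.4 rad), for 0.2 s.
At the end, for the whole second after the job is handed in: The lid is home within 4 mm, the turn button is at 1.4 rad or more (1.57 is its end stop), the box stands at rest flat on the table within 30 mm of where it stood, and the stamp, glue stick and tube are within 25 mm of where they were (all of step 2 and angle between pencil_box's own z axis and vertical below 0.05 rad and height (world z) of pencil_box below 0.006 m and distance of pencil_box from where it was at the start of the episode below 0.03 m and linear speed of pencil_box below 0.01 m/s and distance of each of rubber_stamp, glue_stick, tube_white from where it was at the start of the episode below 0.025 m); the robot touches nothing.
It fails at once if the turn button is swung in while the lid is not yet home (value of joint turn_button above 0.6 rad and value of joint slide_lid above 0.012 m).
It fails at once if the box is lifted or tipped (height (world z) of pencil_box above 0.01 m or angle between pencil_box's own z axis and vertical above 0.12 rad).
It fails at once if the box is shoved more than 30 mm (distance of pencil_box from where it was at the start of the episode above 0.03 m).
It fails at once if a thing beside the box is moved more than 25 mm (distance of any of rubber_stamp, glue_stick, tube_white from where it was at the start of the episode above 0.025 m).
It fails at once if something is taken out of the box (height (world z) of any of pencil_0, pencil_1, marker_1 above 0.05 m).
It also fails if it takes over 48 s, if anything falls off the work surface, if the arm or the gripper's body presses on something with over 40 N, if the wrist force passes 120 N, or if a joint passes its speed limit or range.

## Working session

There is one attempt and no reset: what is moved stays moved. The work goes in short steps, Python scripts to look and compute and a tool call to move; the robot and the scene stay as the last step left them, time stands still between calls to the robot, and variables do not carry over. Pictures are saved under pics/ and viewed, and the job is handed in when it is done.

Besides the shell and the picture viewer there is one more tool, called by a JSON object that holds its "fn" and its "kwargs". jog_arm: Moves the arm, as the interface text tells. Its arguments: {"type":"object","properties":{"increments":{"type":"array","items":{"type":"array","items":{"type":"array","items":{"type":"number"}}}},"squeeze":{"type":"number"}},"required":["increments"]}

```bash
mkdir -p pics; python3 - <<'E'
from rig import *
import cv2
print(get_obs())
for n in("scene","top"):
    cv2.imwrite(f"pics/{n}0.png",camera(n)[:,:,::-1]); print(n,camera_info(n))
E
```

```text
{'time': 0.0, 'q': array([-1.36252894e+00,  5.28464624e-01,  1.43388282e+00,  8.03129296e-06,
        1.18138224e+00, -1.78517518e-01]), 'joint_velocities': array([-0.00067367,  0.00113674, -0.00131109,  0.00025176,  0.0012442 ,
        0.00090313]), 'joint_torque': array([ 1.68197294e-03, -4.40033305e+01, -1.76592529e+01,  6.33549714e-02,
        5.82508184e-02, -1.59969100e-04]), 'position': array([ 0.23561765, -0.57806524,  0.20157882]), 'tool_rot': array([-0.13590577,  0.69468014, -0.69316912,  0.13588854]), 'ft_force': array([-0.31315884,  0.37804428, -0.29201011]), 'moment': array([-0.06181413, -0.03235996, -0.01672824]), 'grip_width': 0.08693970072568194}
scene {'K': array([[456.07755453,   0.        , 312.98186448],
       [  0.        , 456.07755453, 230.28380752],
       [  0.        ,   0.        ,   1.        ]]), 'R': array([[ 0.65383739, -0.75661388, -0.005666  ],
       [-0.41940278, -0.35617912, -0.83500763],
       [ 0.62976025,  0.54833555, -0.55020919]]), 't': array([-0.40405055,  0.35588343,  0.47465055])}
top {'K': array([[519.14719785,   0.        , 322.68492957],
       [  0.        , 519.14719785, 236.22520716],
       [  0.        ,   0.        ,   1.        ]]), 'R': array([[-0.02271692, -0.99973308,  0.00420843],
       [-0.99827839,  0.02245577, -0.05418477],
       [ 0.05407581, -0.0054321 , -0.99852206]]), 't': array([0.04216494, 0.64655916, 0.90089522])}
```

View pics/scene0.png

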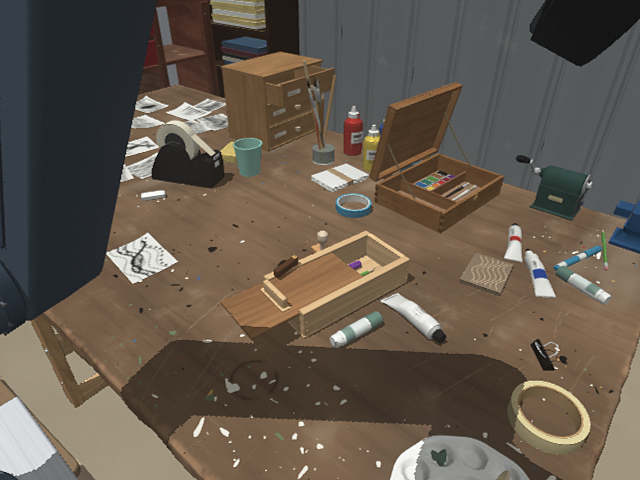

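View pics/top0.png

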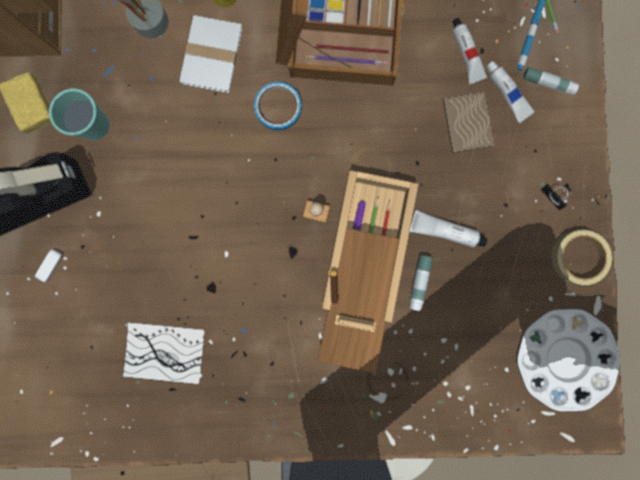

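```bash
python3 - <<'E'
import cv2
a=cv2.imread("pics/top0.png")
cv2.imwrite("pics/crop0.png",cv2.resize(a[160:380,290:500],None,fx=2.7,fy=2.7,interpolation=cv2.INTER_CUBIC))
a=cv2.imread("pics/scene0.png")
cv2.imwrite("pics/crop1.png",cv2.resize(a[220:355,215:450],None,fx=3.3,fy=3.3,interpolation=cv2.INTER_CUBIC))
E
```

```text
(no output)
```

View pics/crop0.png

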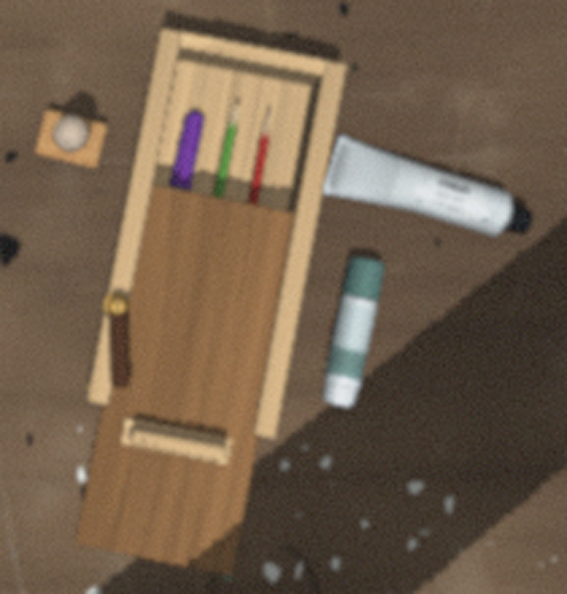

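View pics/crop1.png

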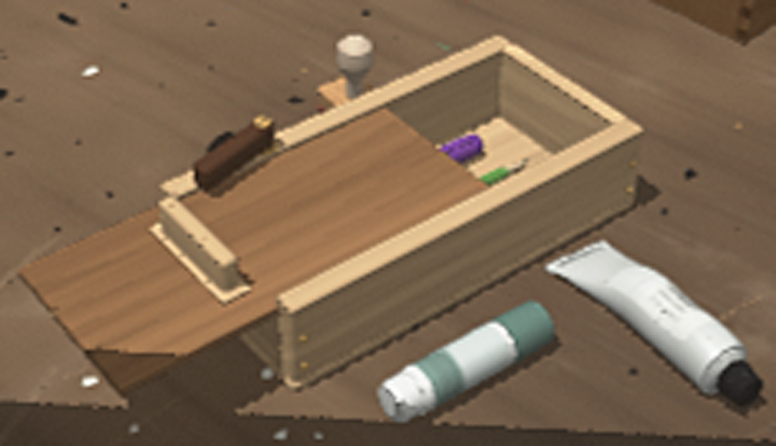

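```bash
cat > h.py <<'E'
from rig import *
import numpy as np, cv2
from scipy.optimize import least_squares
from scipy.spatial.transform import Rotation as Ro
def proj(n,X):
    c=camera_info(n); p=np.asarray(X)@c["R"].T+c["t"]; u=p@c["K"].T; return u[...,:2]/u[...,2:]
def onz(n,px,z):
    c=camera_info(n); d=c["R"].T@np.linalg.solve(c["K"],[px[0],px[1],1]); o=-c["R"].T@c["t"]
    return o+d*(z-o[2])/d[2]
def b2w(p,X):
    X=np.atleast_2d(X); c,s=np.cos(p[2]),np.sin(p[2])
    return np.c_[p[0]+c*X[:,0]-s*X[:,1],p[1]+s*X[:,0]+c*X[:,1],X[:,2]]
def w2b(p,X):
    c,s=np.cos(p[2]),np.sin(p[2]); d=np.array(X[:2])-p[:2]
    return np.array([c*d[0]+s*d[1],-s*d[0]+c*d[1],X[2]])
E
python3 - <<'E'
from h import *
T=[((165,30),(120,60,56)),((346,65),(120,-60,56)),((272,437),(-120,-60,56)),((88,402),(-120,60,56)),((118,303),(-58,53,72))]
S=[((500,38),(120,60,56)),((640,127),(120,-60,56)),((281,298),(-120,-60,56)),((163,188),(-120,60,56)),((292,385),(-120,-60,0)),((636,205),(120,-60,0))]
Tp=np.array([(290+a/2.7,160+b/2.7) for (a,b),_ in T]);Sp=np.array([(215+a/3.3,220+b/3.3) for (a,b),_ in S])
TX=np.array([x for _,x in T])/1e3;SX=np.array([x for _,x in S])/1e3
def f(p,w=(1,1)): return np.r_[w[0]*(proj("top",b2w(p,TX))-Tp).ravel(),w[1]*(proj("scene",b2w(p,SX))-Sp).ravel()]
for w in((1,1),(1,0),(0,1)):
    r=least_squares(f,[.55,-.1,-.15],args=(w,)); print(r.x, f(r.x).round(1))
r=least_squares(f,[.55,-.1,-.15]); p=r.x; np.save("box.npy",p)
tp=lambda a,b:(290+a/2.7,160+b/2.7)
for q,z in(((132,443),.074),((228,460),.074),((135,422),.074),((229,440),.074),((121,385),.072),((118,303),.072)):
    W=onz("top",tp(*q),z);print(q,W.round(4),w2b(p,W).round(4))
for q,z in(((163,201),.074),((227,266),.074),((172,198),.074),((238,262),.074)):
    W=onz("scene",(215+q[0]/3.3,220+q[1]/3.3),z);print(q,W.round(4),w2b(p,W).round(4))
E
```

```text
[ 0.62756206 -0.05209565 -0.22988464] [-1.4 -1.5  0.5 -0.1 -0.1  0.9 -1.8 -0.8 -1.1  0.7  0.2 -1.9  1.9  0.3
  2.3  3.5 -1.5 -2.3 -0.4  2.4 -0.2  0.5]
[ 0.62733769 -0.05332868 -0.22593776] [-0.9 -1.3  1.  -0.1  1.   1.  -0.8 -0.5 -0.2  0.9  0.4 -1.7  2.3  0.4
  3.1  4.1 -1.  -1.7  0.3  3.   0.2  0.6]
[ 0.62878975 -0.05034458 -0.23487528] [-2.  -2.3 -0.2 -0.5 -1.5  0.3 -3.2 -1.8 -2.3 -0.2  0.2 -2.4  1.5 -0.2
  1.6  2.5 -1.7 -3.2 -1.1  1.3 -0.6 -0. ]
(132, 443) [0.499  0.0045 0.074 ] [-0.1381  0.0258  0.074 ]
(228, 460) [ 0.4874 -0.0537  0.074 ] [-0.1361 -0.0335  0.074 ]
(135, 422) [0.5117 0.0023 0.074 ] [-0.1253  0.0266  0.074 ]
(229, 440) [ 0.4994 -0.0547  0.074 ] [-0.1242 -0.0317  0.074 ]
(121, 385) [0.5341 0.0103 0.072 ] [-0.1052  0.0395  0.072 ]
(118, 303) [0.5842 0.0109 0.072 ] [-0.0565  0.0515  0.072 ]
(163, 201) [0.4999 0.0031 0.074 ] [-0.1368  0.0247  0.074 ]
(227, 266) [ 0.4862 -0.0543  0.074 ] [-0.1371 -0.0344  0.074 ]
(172, 198) [0.5045 0.0014 0.074 ] [-0.132  0.024  0.074]
(238, 262) [ 0.4916 -0.0564  0.074 ] [-0.1314 -0.0351  0.074 ]
```

```bash
python3 - <<'E'
from h import *
np.save("box.npy",[.6274,-.0535,-.228])
p=np.load("box.npy");o=get_obs()
R=Ro.from_quat(o["tool_rot"]).as_matrix();print(R.round(3))
zt=np.degrees(np.arctan2(R[1,2],R[0,2]));print("jaw yaw",zt,"box yaw",np.degrees(p[2]))
for t in((-.175,-.003,.12),(-.136,0,.06)):
    w=b2w(p,[t])[0];print(w,w-o["position"])
try: print(grip_point_offset)
except Exception as e: print(e)
E
```

```text
[[-0.926 -0.     0.377]
 [-0.377  0.002 -0.926]
 [-0.    -1.    -0.002]]
jaw yaw -67.84045023389973 box yaw -13.06343772898277
[ 0.45625084 -0.01686716  0.12      ] [ 0.22059079  0.56122168 -0.0816521 ]
[ 0.49491963 -0.02275996  0.06      ] [ 0.25925957  0.55532888 -0.1416521 ]
0.0187
```

{"fn": "jog_arm", "kwargs": {"increments": [[[0,0,4.2,0.0165,0.042,0,1],[0,0,8.4,0.033,0.084,0,1],[0,0,12.6,0.0495,0.126,0,1],[0,0,16.8,0.066,0.168,0,1],[0,0,21,0.0825,0.21,0,1],[0,0,25.2,0.099,0.252,0,1],[0,0,29.4,0.1155,0.294,0,1],[0,0,33.6,0.132,0.336,0,1]]], "squeeze": 10}}

```text
time: 0.9
position: [0.3678, -0.2403, 0.2015]
tool_rot: [-0.332, 0.625, -0.624, 0.331]
ft_force: [1.3, 0.5, -0.6]
grip_width: 0.0308
```

{"fn": "jog_arm", "kwargs": {"increments": [[[0,0,3.5,0.015,0.037,0,1],[0,0,7,0.03,0.074,0,1],[0,0,10.5,0.044,0.111,0,1],[0,0,14,0.059,0.148,0,1],[0,0,17.5,0.074,0.185,0,1],[0,0,21.2,0.088,0.223,0,1],[0,0,21.2,0.088,0.223,-0.04,1],[0,0,21.2,0.088,0.223,-0.08,1]]]}}

```text
time: 1.7
position: [0.4575, -0.016, 0.1216]
tool_rot: [0.441, -0.552, 0.553, -0.442]
ft_force: [0.2, -0.2, -0.6]
grip_width: 0.0003
```

{"fn": "jog_arm", "kwargs": {"increments": [[[0,0,0,0,0,-0.02,1],[0,0,0,0,0,-0.04,1],[0,0,0,0,0,-0.06,1],[0,0,0,0,0,-0.06,1],[0,0,0,0,0,-0.06,1]]]}}

```text
time: 2.2
position: [0.4573, -0.016, 0.0615]
tool_rot: [0.441, -0.552, 0.552, -0.442]
ft_force: [0.6, 0.3, -0.4]
grip_width: 0.0003
```

```bash
python3 - <<'E'
from h import *
p=np.load("box.npy");o=get_obs();print(w2b(p,o["position"]),o["ft_force"],Ro.from_quat(o["tool_rot"]).as_matrix()[:,2])
a=camera("scene")[:,:,::-1]; b=camera("top")[:,:,::-1]
cv2.imwrite("pics/s1.png",np.hstack([cv2.resize(a[220:355,215:350],(400,400)),cv2.resize(b[240:380,300:440],(400,400))]))
E
```

```text
[-0.17422625 -0.00188727  0.06145029] [ 0.61205991  0.32520375 -0.40914007] [ 0.97557788 -0.21964943  0.00138578]
```

View pics/s1.png

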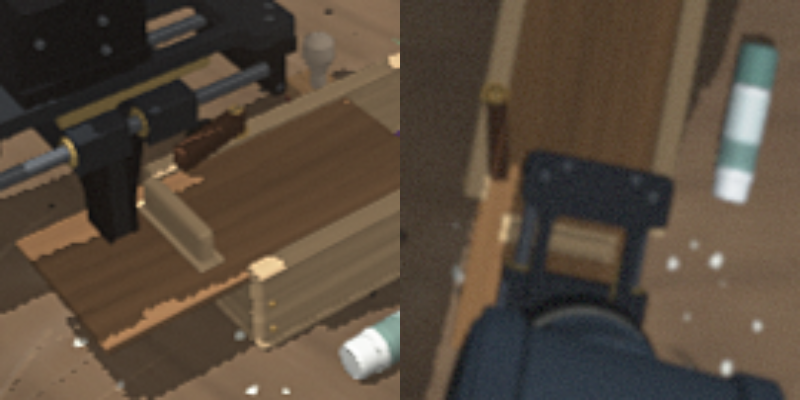

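{"fn": "jog_arm", "kwargs": {"increments": [[[0,0,0,0.01,-0.0023,0,1],[0,0,0,0.02,-0.0046,0,1],[0,0,0,0.03,-0.0069,0,1],[0,0,0,0.04,-0.0093,0,1],[0,0,0,0.05,-0.0116,0,1],[0,0,0,0.06,-0.0139,0,1],[0,0,0,0.07,-0.0162,0,1],[0,0,0,0.078,-0.0181,0,1]]]}}

```text
time: 3.1
position: [0.5372, -0.0346, 0.0623]
tool_rot: [0.441, -0.551, 0.553, -0.443]
ft_force: [-0.9, 0.1, -0.3]
grip_width: 0.0009
```

```bash
python3 - <<'E'
from h import *
p=np.load("box.npy");o=get_obs();print(w2b(p,o["position"]),o["ft_force"])
a=camera("scene")[:,:,::-1]
o=get_obs();print(w2b(p,o["position"]),o["ft_force"])
cv2.imwrite("pics/s2.png",cv2.resize(a[200:355,215:450],None,fx=3.3,fy=3.3))
E
```

```text
[-0.09213201 -0.00195638  0.06226096] [-0.93838529  0.14833799 -0.26146322]
[-0.0902879  -0.00210052  0.06242329] [ 2.14952784  0.23558826 -0.70237664]
```

View pics/s2.png

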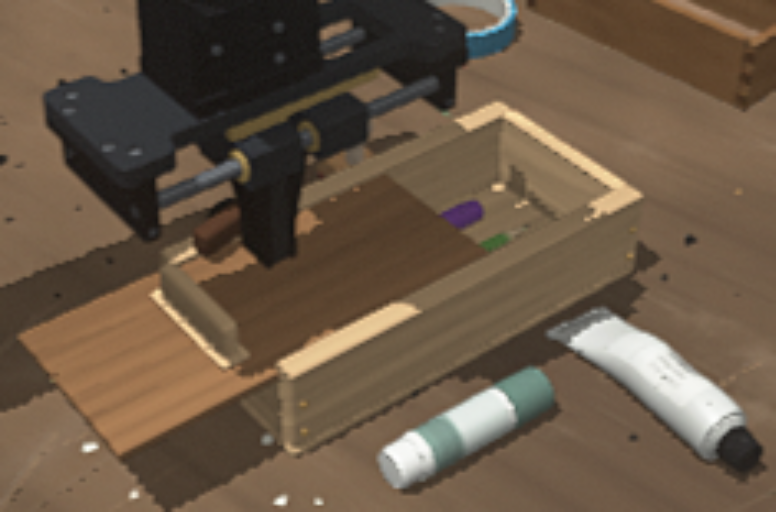

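```bash
python3 - <<'E'
from h import *
p=np.load("box.npy");o=get_obs();c=lambda u:((u-[215,200])*3.3).round()
print(c(proj("scene",o["position"])), c(proj("scene",b2w(p,[(-.136,30,0.074)])*1), ) if 0 else "")
print(c(proj("scene",b2w(p,np.array([(-136,30,74),(-136,-30,74),(-136,30,52),(-136,-30,52),(-126,30,74),(-126,-30,74)])/1e3))))
a=camera("top")[:,:,::-1]
q=proj("top",o["position"]);print(q)
cv2.imwrite("pics/t2.png",cv2.resize(a[200:380,290:470],None,fx=3.3,fy=3.3))
i=camera_info("wrist");print(i)
w=camera("wrist")[:,:,::-1];cv2.imwrite("pics/w2.png",w)
E
```

```text
[273. 279.] 
[[161. 262.]
 [226. 328.]
 [164. 296.]
 [228. 362.]
 [178. 255.]
 [244. 319.]]
[361.75274675 298.6386811 ]
{'K': array([[337.8083444 ,   0.        , 318.72090523],
       [  0.        , 337.8083444 , 234.0863855 ],
       [  0.        ,   0.        ,   1.        ]]), 'R': array([[ 0.97529959, -0.22079612,  0.00630712],
       [-0.21574596, -0.94609094,  0.24158975],
       [-0.04737497, -0.23698311, -0.97035798]]), 't': array([-0.53244493,  0.08827375,  0.27056695])}
```

View pics/t2.png

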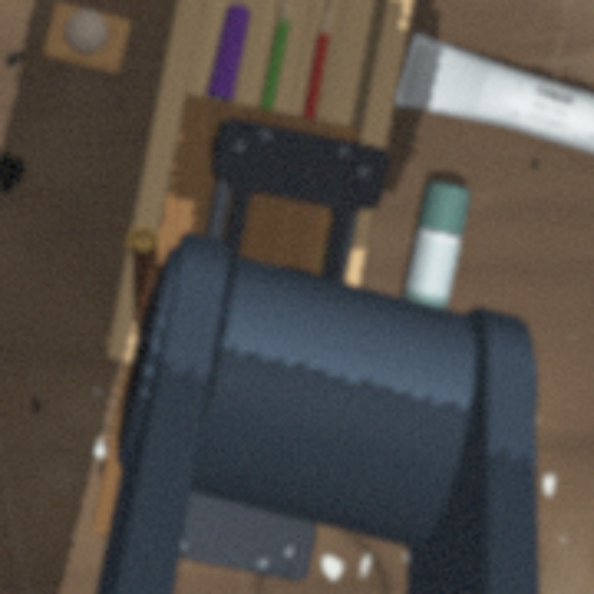

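View pics/w2.png

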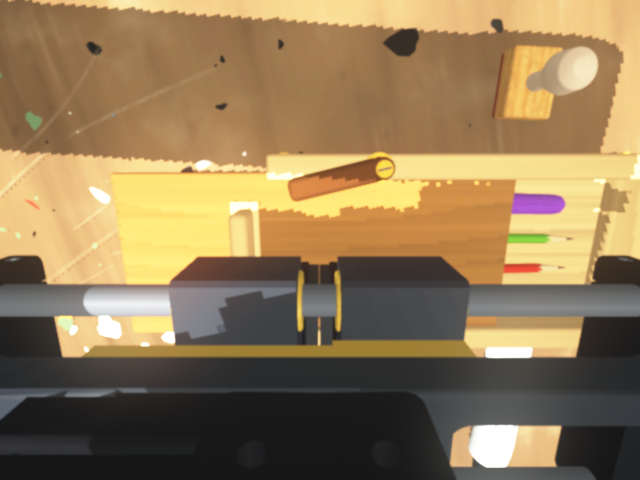

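```bash
python3 - <<'E'
from h import *
print("s1",proj("scene",np.array([.4573,-.016,.0615])),"seen ~(255.5,300)")
a=cv2.imread("pics/s1.png")
o=get_obs();print(o["position"],o["ft_force"])
a=camera("scene")[:,:,::-1]
a=cv2.resize(a[240:300,270:330],None,fx=10,fy=10,interpolation=cv2.INTER_NEAREST).copy()
R=Ro.from_quat(o["tool_rot"]).as_matrix()
for dz in (0,.01,.02):
  for dy in(-.0095,.0095):
    for dx in (-.015,.015):
      u=(proj("scene",o["position"]+R@[dy,-dz,dx])-[270,240])*10+5
      cv2.circle(a,tuple(int(v) for v in u),4,[(0,0,255),(0,255,0),(255,0,0)][int(dz*100)],-1)
cv2.imwrite("pics/s3.png",a)
E
```

```text
s1 [253.88838139 305.30331838] seen ~(255.5,300)
[ 0.53656799 -0.03447018  0.06221596] [-0.26978725  0.30334547  0.93176787]
```

View pics/s3.png

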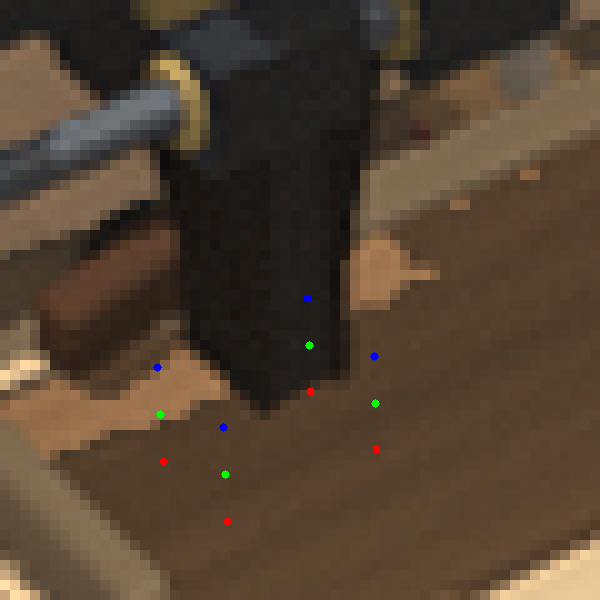

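{"fn": "jog_arm", "kwargs": {"increments": [[[0,0,0,0,0,0.015,1],[0,0,0,-0.02,0.0046,0.015,1],[0,0,0,-0.04,0.0093,0.015,1],[0,0,0,-0.06,0.0139,0.015,1],[0,0,0,-0.081,0.0187,0.015,1],[0,0,0,-0.081,0.0187,0.0,1],[0,0,0,-0.081,0.0187,-0.012,1],[0,0,0,-0.081,0.0187,-0.012,1]]]}}

```text
time: 4.1
position: [0.4529, -0.015, 0.0493]
tool_rot: [-0.442, 0.552, -0.552, 0.442]
ft_force: [0.1, 0.1, -0.7]
grip_width: 0.0006
```

```bash
cat >> h.py <<'E'
def look(name,x0,y0,w,f):
    o=get_obs();a=camera("scene")[:,:,::-1]
    a=cv2.resize(a[y0:y0+w,x0:x0+w],None,fx=f,fy=f,interpolation=cv2.INTER_CUBIC).copy()
    R=Ro.from_quat(o["tool_rot"]).as_matrix()
    for dz,c in ((0,(0,0,255)),(.0187,(0,255,0))):
      for dy in(-.0095,.0095):
        for dx in (-.008,.008):
          u=(proj("scene",o["position"]+R@[dy,-dz,dx])-[x0,y0]+.5)*f
          cv2.circle(a,tuple(int(v) for v in u),3,c,-1)
    cv2.imwrite(f"pics/{name}.png",a)
    p=np.load("box.npy");print(w2b(p,o["position"]).round(4),o["ft_force"].round(1))
E
python3 -c "
from h import *
look('s4',210,250,80,7)"
```

```text
[-0.1786 -0.0019  0.0493] [ 0.1  0.1 -0.7]
```

View pics/s4.png

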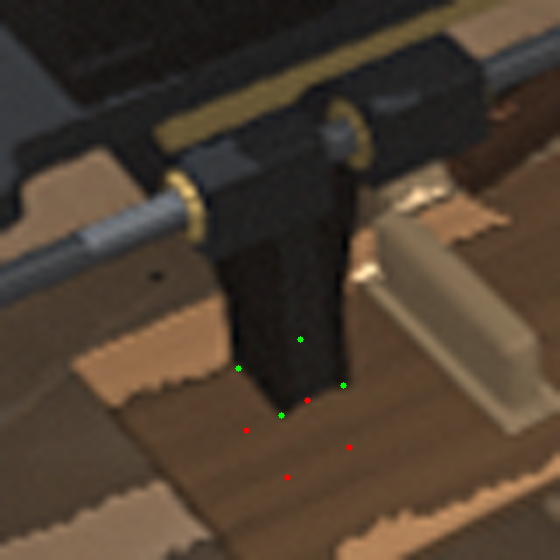

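{"fn": "jog_arm", "kwargs": {"increments": [[[0,0,0,0,0,-0.008,1],[0,0,0,0,0,-0.008,1],[0,0,0,0.012,-0.0028,-0.008,1],[0,0,0,0.024,-0.0056,-0.008,1],[0,0,0,0.034,-0.0079,-0.008,1],[0,0,0,0.044,-0.0102,-0.008,1],[0,0,0,0.05,-0.0116,-0.008,1],[0,0,0,0.05,-0.0116,-0.008,1]]]}}

```text
time: 4.95
position: [0.5052, -0.0272, 0.0419]
tool_rot: [0.441, -0.551, 0.553, -0.442]
ft_force: [0.8, -0.6, 0.5]
grip_width: 0.0004
```

```bash

python3 -c "
from h import *
look('s5',220,230,100,6)"
```

```text
[-0.125  -0.002   0.0419] [ 0.8 -0.6  0.5]
```

View pics/s5.png

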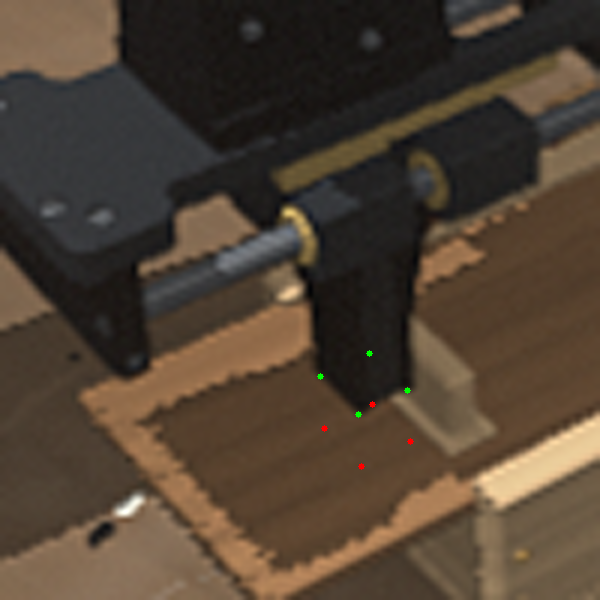

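{"fn": "jog_arm", "kwargs": {"increments": [[[0,0,0,0.008,-0.0019,0,1],[0,0,0,0.016,-0.0037,0,1],[0,0,0,0.024,-0.0056,0,1],[0,0,0,0.032,-0.0074,0,1],[0,0,0,0.04,-0.0093,0,1],[0,0,0,0.047,-0.0109,0,1],[0,0,0,0.053,-0.0123,0,1],[0,0,0,0.053,-0.0123,0,1]]]}}

```text
time: 5.8
position: [0.5595, -0.0401, 0.042]
tool_rot: [0.441, -0.551, 0.554, -0.443]
ft_force: [-0.4, -0.3, 0.8]
grip_width: 0.0003
```

```bash

python3 -c "
from h import *
look('s6',240,220,130,5)"
```

```text
[-0.0692 -0.0023  0.042 ] [-0.4 -0.3  0.8]
```

View pics/s6.png

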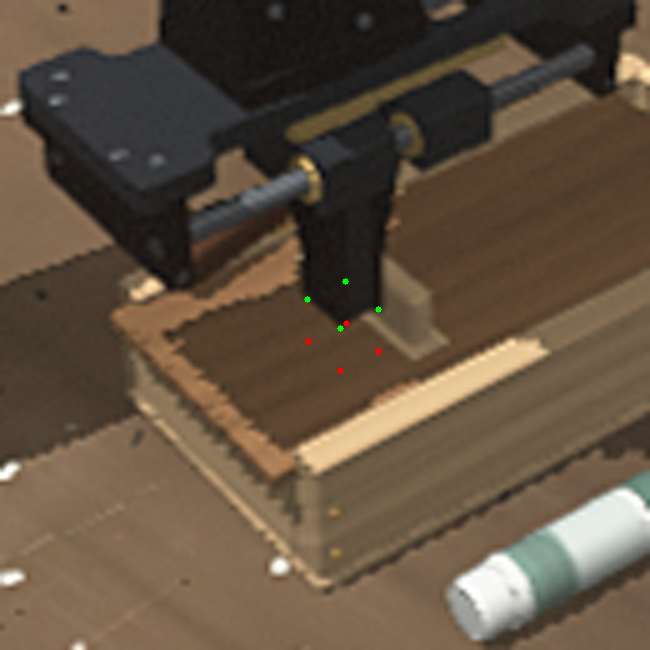

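{"fn": "jog_arm", "kwargs": {"increments": [[[0,0,0,0.003,-0.0007,0,1],[0,0,0,0.006,-0.0014,0,1],[0,0,0,0.008,-0.0019,0,1],[0,0,0,0.008,-0.0019,0,1]]]}}

```text
time: 6.25
position: [0.5675, -0.0421, 0.0421]
tool_rot: [0.441, -0.55, 0.554, -0.443]
ft_force: [-0.6, 0.1, -1.0]
grip_width: 0.0003
```

{"fn": "jog_arm", "kwargs": {"increments": [[[0,0,0,0.001,-0.0002,0,1],[0,0,0,0.002,-0.0005,0,1],[0,0,0,0.002,-0.0005,0,1]]]}}

```text
time: 6.55
position: [0.5691, -0.0424, 0.0421]
tool_rot: [0.441, -0.551, 0.554, -0.443]
ft_force: [-1.1, 1.4, 1.0]
grip_width: 0.0006
```

```bash

python3 -c "
from h import *
look('s7',240,220,130,5)"
```

```text
[-0.0593 -0.0024  0.0421] [-1.1  1.4  1. ]
```

View pics/s7.png

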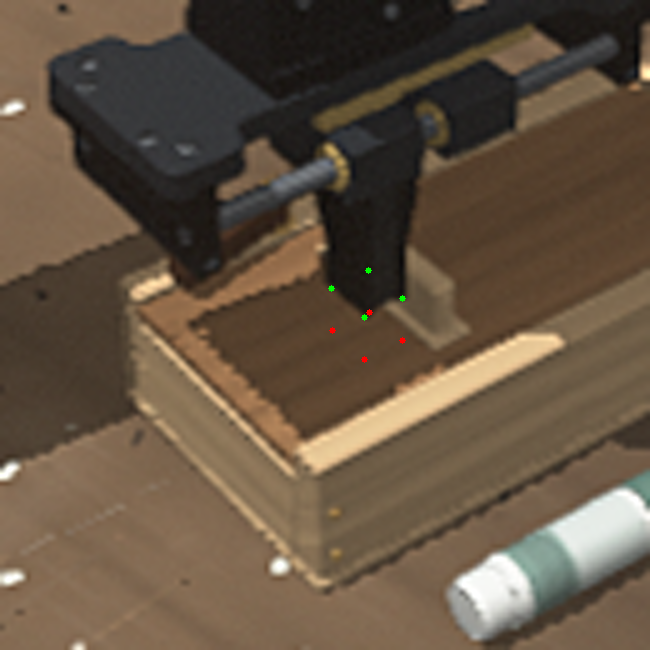

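{"fn": "jog_arm", "kwargs": {"increments": [[[0,0,0,0.001,-0.0002,0,1],[0,0,0,0.002,-0.0005,0,1],[0,0,0,0.002,-0.0005,0,1]]]}}

```text
time: 6.9
position: [0.5691, -0.0424, 0.0421]
tool_rot: [0.442, -0.552, 0.552, -0.442]
ft_force: [-6.0, 1.7, 3.4]
grip_width: 0.0002
```

{"fn": "jog_arm", "kwargs": {"increments": [[[0,0,0,0.001,-0.0002,0,1],[0,0,0,0.002,-0.0005,0,1],[0,0,0,0.002,-0.0005,0,1]]]}}

```text
time: 7.2
position: [0.569, -0.0424, 0.0421]
tool_rot: [-0.443, 0.553, -0.551, 0.441]
ft_force: [-6.3, 0.7, 6.1]
grip_width: 0.0005
```

{"fn": "jog_arm", "kwargs": {"increments": [[[0,0,0,-0.012,0.0028,0,1],[0,0,0,-0.0244,0.0057,0,1],[0,0,0,-0.0244,0.0057,0.03,1],[0,0,0,-0.0244,0.0057,0.06,1],[0,0,0,-0.024,0.045,0.06,1],[0,0,0,-0.0228,0.0817,0.06,1],[0,0,0,-0.0228,0.0817,0.06,1]]]}}

```text
time: 7.9
position: [0.5479, 0.0425, 0.1029]
tool_rot: [-0.442, 0.551, -0.551, 0.443]
ft_force: [-0.7, 0.2, -0.6]
grip_width: 0.0008
```

```bash

python3 -c "
from h import *
look('s8',220,210,150,4)
cv2.imwrite('pics/w8.png',camera('wrist')[:,:,::-1])
b=camera('top')[:,:,::-1]
cv2.imwrite('pics/t8.png',cv2.resize(b[160:380,290:500],None,fx=2.7,fy=2.7))"
```

```text
[-0.0991  0.0755  0.1029] [-0.7  0.2 -0.6]
```

View pics/s8.png

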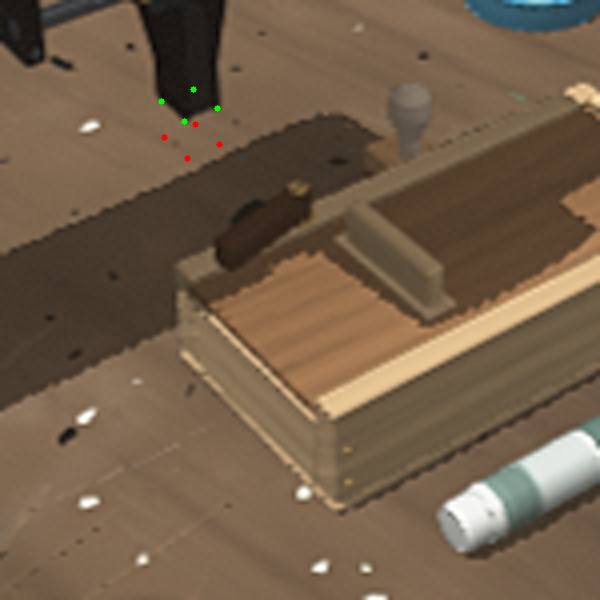

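View pics/w8.png

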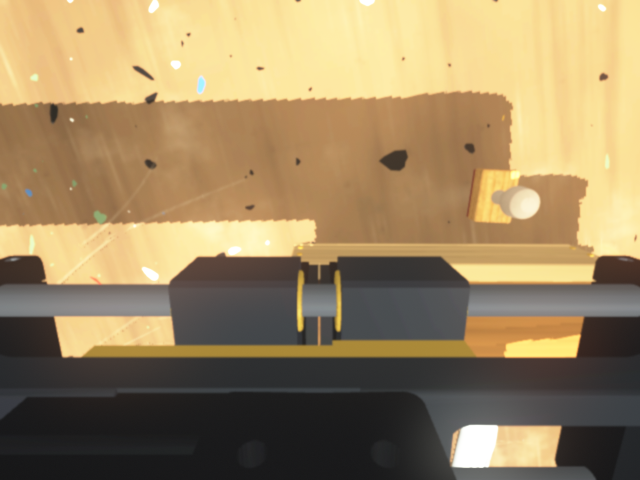

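View pics/t8.png

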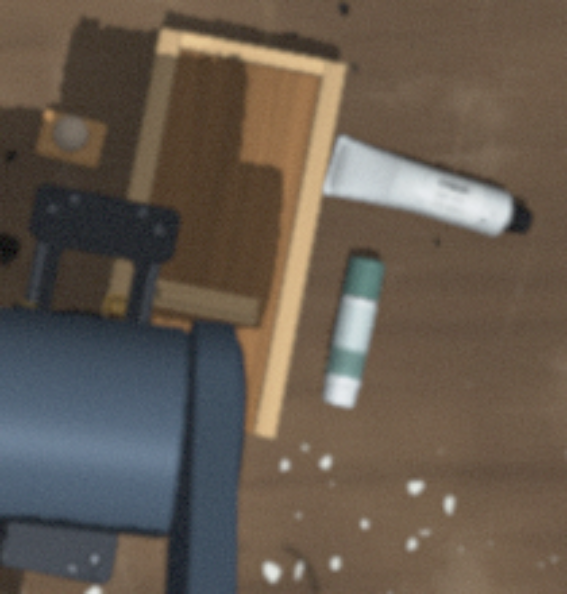

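```bash

python3 -c "
from h import *
p=np.load('box.npy')
a=camera('scene')[:,:,::-1]
x0,y0,f=250,220,6
a=cv2.resize(a[y0:y0+90,x0:x0+110],None,fx=f,fy=f,interpolation=cv2.INTER_CUBIC).copy()
X=np.array([(-50,30,74),(-50,-30,74),(-40,-30,74),(-40,30,74),(-50,30,52),(-50,-30,52),(-120,60,56),(-120,-60,56),(-120,46,56)])/1e3
for u in (proj('scene',b2w(p,X))-[x0,y0]+.5)*f: cv2.circle(a,tuple(int(v) for v in u),3,(0,0,255),-1)
cv2.imwrite('pics/s9.png',a)"
```

```text
(no output)
```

View pics/s9.png

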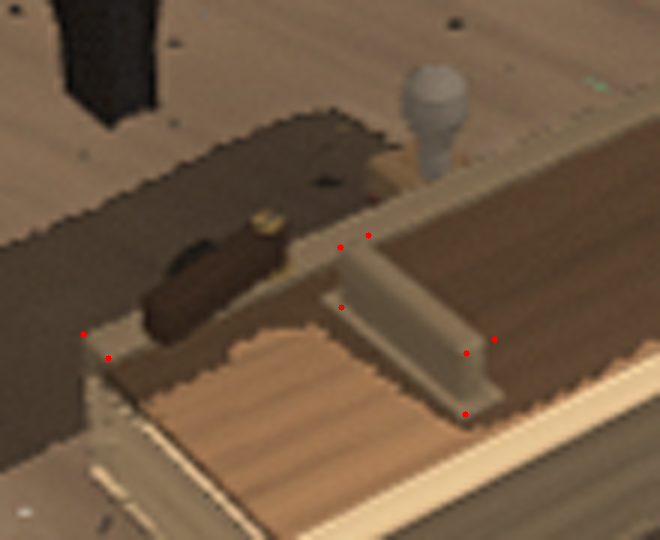

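{"fn": "jog_arm", "kwargs": {"increments": [[[0,0,0,0,0,-0.02,1],[0,0,0,0,0,-0.04,1],[0,0,0,0,0,-0.06,1],[0,0,0,0,0,-0.06,1]]]}}

```text
time: 8.5
position: [0.5458, 0.0373, 0.0399]
tool_rot: [-0.443, 0.554, -0.551, 0.44]
ft_force: [-0.3, 0.7, -0.9]
grip_width: 0.0003
```

```bash

python3 -c "
from h import *
p=np.load('box.npy');look('s10',240,210,100,6)
o=get_obs()['position']
for t in np.r_[0:1.58:.13]:
    s,c=np.sin(t),np.cos(t)
    X=np.array([-.058,.053])+.038*np.array([-c,-s])+np.array([-s,c])*(.006+.008*s+.0095*c)
    w=b2w(p,[[*X,0]])[0]; print(round(t,2),X.round(4),(w-o)[:2].round(4))
"
```

```text
[-0.1     0.07    0.0399] [-0.3  0.7 -0.9]
0.0 [-0.096   0.0685] [ 0.0026 -0.0025]
0.13 [-0.0978  0.0644] [-0.0001 -0.006 ]
0.26 [-0.0992  0.0599] [-0.0024 -0.0101]
0.39 [-0.0999  0.055 ] [-0.0043 -0.0147]
0.52 [-0.1     0.0499] [-0.0055 -0.0196]
0.65 [-0.0994  0.0447] [-0.0061 -0.0249]
0.78 [-0.0979  0.0393] [-0.0059 -0.0304]
0.91 [-0.0956  0.0341] [-0.0048 -0.036 ]
1.04 [-0.0925  0.0292] [-0.0029 -0.0415]
1.17 [-0.0885  0.0247] [-0.0001 -0.0468]
1.3 [-0.0838  0.0207] [ 0.0037 -0.0517]
1.43 [-0.0784  0.0175] [ 0.0082 -0.0561]
1.56 [-0.0725  0.0152] [ 0.0134 -0.0597]
```

View pics/s10.png

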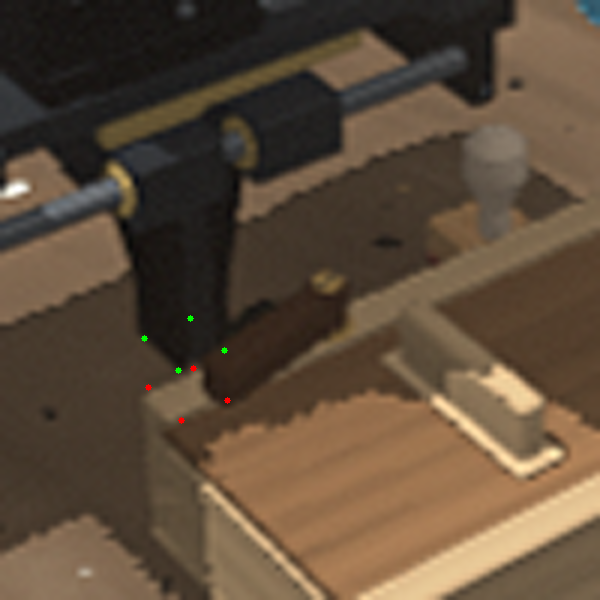

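{"fn": "jog_arm", "kwargs": {"increments": [[[0,0,0,0,0,0.002,1],[0,0,0,0,-0.006,0.002,1],[0,0,0,-0.0024,-0.0101,0.002,1],[0,0,0,-0.0043,-0.0147,0.002,1],[0,0,0,-0.0055,-0.0196,0.002,1],[0,0,0,-0.0061,-0.0249,0.002,1],[0,0,0,-0.0059,-0.0304,0.002,1],[0,0,0,-0.0059,-0.0304,0.002,1]]]}}

```text
time: 9.35
position: [0.5408, 0.0061, 0.0431]
tool_rot: [-0.442, 0.554, -0.552, 0.44]
ft_force: [-0.1, -0.0, -0.1]
grip_width: 0.0005
```

```bash

python3 -c "
from h import *
p=np.load('box.npy');look('s11',240,210,100,6)
o=get_obs()['position']
for t in np.r_[.78:1.58:.13]:
    s,c=np.sin(t),np.cos(t)
    X=np.array([-.058,.053])+.038*np.array([-c,-s])+np.array([-s,c])*(.006+.008*s+.0095*c)
    w=b2w(p,[[*X,0]])[0]; print(round(t,2),X.round(4),(w-o)[:2].round(4))
"
```

```text
[-0.0978  0.0385  0.0431] [-0.1 -0.  -0.1]
0.78 [-0.0979  0.0393] [-0.      0.0006]
0.91 [-0.0956  0.0341] [ 0.001 -0.005]
1.04 [-0.0925  0.0292] [ 0.003  -0.0105]
1.17 [-0.0885  0.0247] [ 0.0058 -0.0158]
1.3 [-0.0838  0.0207] [ 0.0095 -0.0207]
1.43 [-0.0784  0.0175] [ 0.0141 -0.025 ]
1.56 [-0.0725  0.0152] [ 0.0193 -0.0287]
```

View pics/s11.png

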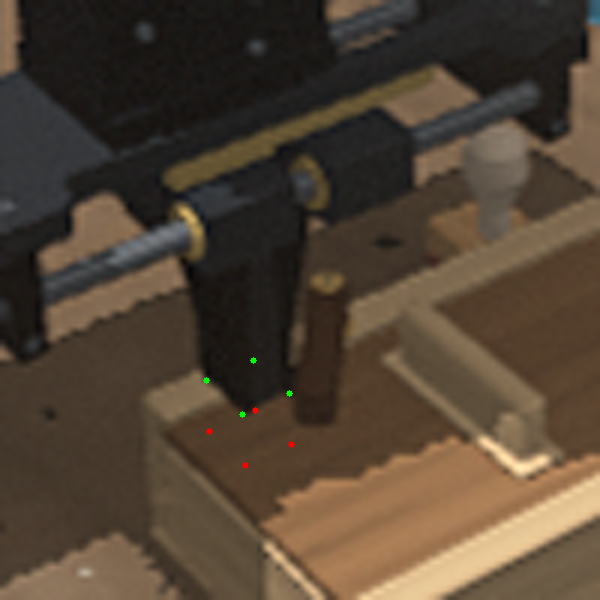

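{"fn": "jog_arm", "kwargs": {"increments": [[[0,0,0,0.001,-0.005,0,1],[0,0,0,0.003,-0.0105,0,1],[0,0,0,0.0058,-0.0158,0,1],[0,0,0,0.0095,-0.0207,0,1],[0,0,0,0.0141,-0.025,0,1],[0,0,0,0.0165,-0.027,0,1],[0,0,0,0.0165,-0.027,0,1]]]}}

```text
time: 10.1
position: [0.5582, -0.0213, 0.0431]
tool_rot: [-0.442, 0.553, -0.552, 0.44]
ft_force: [-0.1, 0.4, 0.6]
grip_width: 0.0005
```

```bash

python3 -c "
from h import *
look('s12',240,210,100,6)
"
```

```text
[-0.0747  0.0158  0.0431] [-0.1  0.4  0.6]
```

View pics/s12.png

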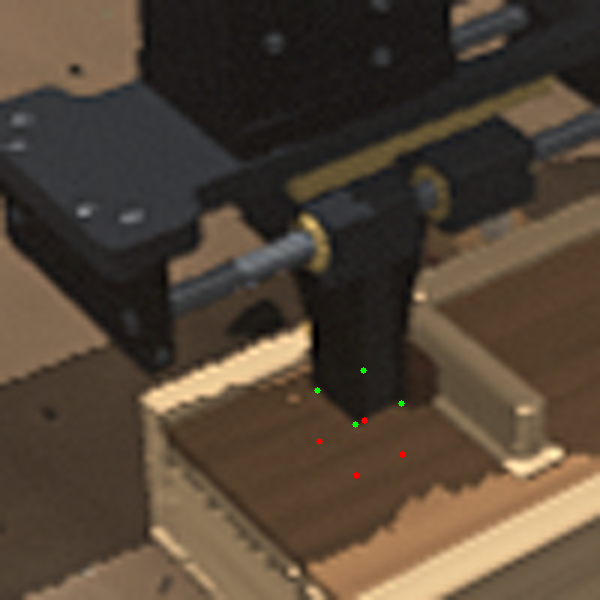

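Nearly across. Push straight along the box's +x in small steps until the stop.

{"fn": "jog_arm", "kwargs": {"increments": [[[0,0,0,0.001,-0.0002,0,1],[0,0,0,0.0015,-0.0003,0,1],[0,0,0,0.0015,-0.0003,0,1]]]}}

```text
time: 10.45
position: [0.5591, -0.0212, 0.043]
tool_rot: [-0.442, 0.553, -0.552, 0.44]
ft_force: [-1.6, -0.5, 0.2]
grip_width: 0.0006
```

{"fn": "jog_arm", "kwargs": {"increments": [[[0,0,0,0.001,-0.0002,0,1],[0,0,0,0.0015,-0.0003,0,1],[0,0,0,0.0015,-0.0003,0,1]]]}}

```text
time: 10.75
position: [0.5593, -0.0213, 0.043]
tool_rot: [-0.443, 0.554, -0.551, 0.439]
ft_force: [-3.9, -0.4, 2.8]
grip_width: 0.0005
```

{"fn": "jog_arm", "kwargs": {"increments": [[[0,0,0,0.001,-0.0002,0,1],[0,0,0,0.0015,-0.0003,0,1],[0,0,0,0.0015,-0.0003,0,1]]]}}

```text
time: 11.05
position: [0.5593, -0.0212, 0.0429]
tool_rot: [-0.444, 0.555, -0.55, 0.439]
ft_force: [-6.0, 0.3, 3.6]
grip_width: 0.0005
```

{"fn": "jog_arm", "kwargs": {"increments": [[[0,0,0,-0.01,0.0023,0,1],[0,0,0,-0.022,0.0051,0,1],[0,0,0,-0.022,0.0051,0.04,1],[0,0,0,-0.025,0.0058,0.08,1],[0,0,0,-0.06,0.014,0.11,1],[0,0,0,-0.08,-0.03,0.14,1],[0,0,0,-0.08,-0.07,0.14,1],[0,0,0,-0.08,-0.11,0.14,1]]]}}

```text
time: 11.85
position: [0.4806, -0.133, 0.1849]
tool_rot: [0.443, -0.552, 0.552, -0.44]
ft_force: [1.5, -0.5, -0.0]
grip_width: 0.0007
```

{"fn": "jog_arm", "kwargs": {"increments": [[[0,0,0,-0.01,-0.045,0,1],[0,0,0,-0.02,-0.09,0,1],[0,0,0,-0.03,-0.13,0,1],[0,0,0,-0.03,-0.13,0,1],[0,0,0,-0.03,-0.13,0,1]]]}}

```text
time: 12.35
position: [0.4508, -0.264, 0.1849]
tool_rot: [0.442, -0.552, 0.553, -0.44]
ft_force: [1.3, 0.6, -0.7]
grip_width: 0.0004
```

```bash

python3 -c "
from h import *
look('s13',230,200,150,4)
o=get_obs();print(o['position'],o['ft_force'],o['time'])
b=camera('top')[:,:,::-1]
cv2.imwrite('pics/t13.png',cv2.resize(b[160:380,290:500],None,fx=2.7,fy=2.7,interpolation=cv2.INTER_CUBIC))"
```

```text
[-0.1245 -0.245   0.1849] [ 1.3  0.6 -0.7]
[ 0.45072338 -0.26278126  0.18481919] [0.65401816 0.76663862 0.48633797] 12.4
```

View pics/s13.png

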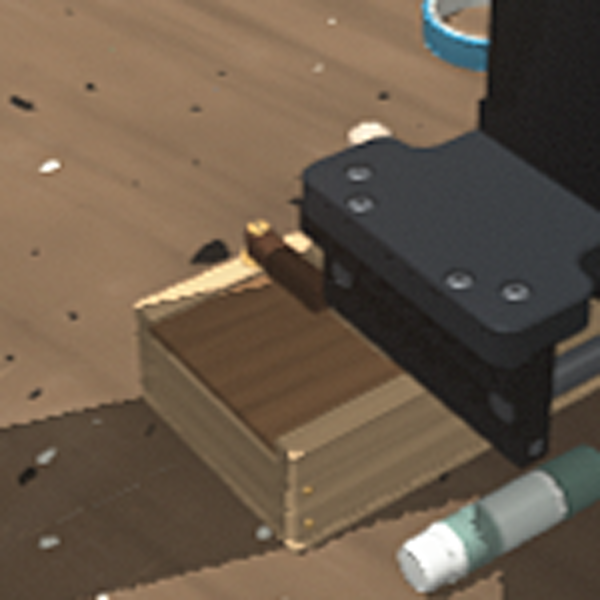

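View pics/t13.png

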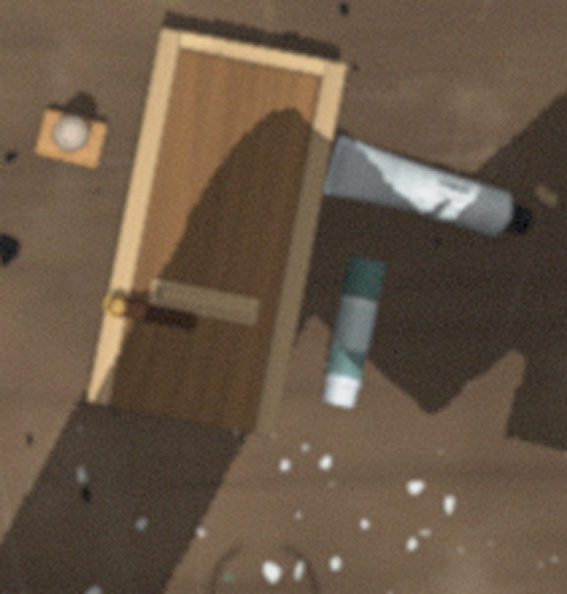

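```bash
python3 -c "
from rig import *
print(get_obs()['joint_velocities'].round(3)); print(hand_in())"
```

```text
[ 0.02  -0.005  0.005 -0.004  0.005 -0.001]
the job is handed in; nothing more can be done
None
```

I pushed the lid home against its rail, then swung the turn button across behind the rail until it met its stop, backed the arm clear and handed the job in at about 12.4 s. `hand_in()` reports no verdict.

**Last checks**
- **Lid:** it stopped against about 6 N. The rail then sat within about 1–2 mm of where it should be with the lid home.
- **Button:** it also stopped against about 6 N. In the final top view it lies parallel to the rail, just behind it.
- **Surroundings:** in the final top view the box, stamp, glue stick and tube showed no visible movement from the start.
- **Robot:** it was clear of everything, about 0.2 m to the side of the box.

**What disagreed**
- **First push missed:** it passed over the rail without moving the lid. In the images the fingertips sit about 19 mm higher than the reported TCP, which is the size of `grip_point_offset`. I lowered the tool by that much and the second push worked.
- **Pose fit:** the two cameras placed the box about 3 mm apart, so I found both end stops by force.

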